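# Put the lanterns on charge before the power cut

## Robot

A 7-joint arm with a two-finger parallel gripper is mounted at the origin on the work surface. World frame = base frame: x ahead of the robot, y to its left, z up, the work surface at z = 0. Lengths are in m, angles in rad, forces in N, time in s.
With the tool pointing down it reaches from about 0.4 to 0.85 m from the base axis. Payload 4.5 kg.
Tool frame: the origin (TCP) lies where the fingers leave the gripper's body, on its centre line; the fingertips stand 64 mm ahead of it and the grasp point (between the pads) lies 45 mm ahead of it; z points along the fingers, y is the line along which they close (so a half turn about z gives the same grasp; the last joint's range is limited). The gripper opens to 88 mm and grips with 3 to 60 N. Pads are 18 mm wide; open, the fingers measure 123 mm over their backs; the gripper's body (75 mm by 187 mm) begins 45 mm behind the grasp point.
Start: joints at [-1.136, 0.689, -0.195, 1.565, 0.157, 0.902, -0.215], TCP at [0.244, 0.575, 0.303] pointing down, gripper open.
Joint ranges: [-3.01, 3.01], [-0.46, 2.08], [-1.47, 1.51], [0.13, 2.56], [-1, 4.14], [0.04, 2.09], [-2.66, 2.66]. Speed limits (rad/s): [2.57, 2.57, 3.14, 3.14, 3.14, 3.14, 3.14].

## Interface

Orientations are given as a unit quaternion [x, y, z, w].
In Python, from plant import r gives the robot as it stands.
- The arm moves only by the tool play_rows, never from a script. Its arguments are lists of equal length, an entry for each row: "translation": the shift along the tool's x, y, z in m, a list of three; "delta_rot": the turn, a rotation vector about the tool's x, y, z in degrees, a list of three; "grip": the opening, from -1 (shut) to 1 (fully open). In form: {"translation": [[x, y, z], ...], "delta_rot": [[rx, ry, rz], ...], "grip": [grip, ...]}. A call has 1 to 20 rows; each row shifts and turns the commanded pose from where the row before left it, along the tool's axes as they then stand; what a row does not reach is not made up. A row lasts 1/8 s, in which the tool goes at most 62.5 mm and 10.7 degrees, less where a joint would pass 70% of its speed; a pose out of reach is approached as far as the arm can. A call with a gripper value outside its range is refused whole. The fingers move at their own pace and stop on an object; "squeeze" is the grip in N (left out, the last holds). Time passes only in rows, so rows that do not move let the fingers close. It gives the time, the measured TCP pose, the force, the opening and the grip force at its end, in the units of the state.
- r.get_state(): the state, without advancing time (a new reading comes with each control period).
- r.snapshot(name): name is "scene" or "side" or "wrist"; returns the picture (420x560x3 uint8, blue, green, red); there is no depth.
- r.get_calibration(name): a dict with "intrinsics" (3x3 intrinsics, pixels), "eye" and "rotation" of the camera in the world. Camera axes: x right, y up, looking along -z (the intrinsics and any distortion apply to the point x, -y, -z); pixel columns grow to the right and rows downward; lengths in m; the calibration is good to about 2 mm. A picture is of the moment at which its call begins: read the wrist's pose just before it. get_calibration takes no time and is no camera call; for the wrist camera it gives the pose at the moment of the call.
- r.finish_job(): hands the job in; it is judged then, once.
Trained networks look in the newest picture that a camera, given by its name, has taken for a name from the list of things; names that differ only in an ending like _2 or _b are one class to them, and where a whole thing is asked for, a point or a joint stands for the part that bears it (a point fixed in the world has none). Each returns a list of dicts, best first, with "confidence" (0 to 1); they miss things now and then, are a little off and sometimes report something else, mostly with a low value. They report only what shows in the picture. A call takes as long as a camera call. They do not tell look-alikes from the thing itself.
- r.look_for(camera, target): "point" ([x, y, z] in m, in world coordinates, good to about 4 mm: the middle of the surface that is visible of it).
- r.silhouettes(camera, target): "pixels" (420x560 bool, what is visible of it).
The state is a dict: "clock": time; "q": joint angles; "qd": joint speeds; "joint_torque": joint torques, N m; "tool_pos": TCP position; "eef_rot": TCP orientation; "contact_force": force on the tool from outside, world axes, zero at the start; "moment": the same for the moment, N m; "opening": opening from 0.0 (shut) to 1.0 (fully open); "finger_force": force on a finger pad.
Only numpy, scipy, OpenCV 4.12 (cv2) and the standard library are available. Lean on these libraries where they do the work, as an engineer would, in place of code of your own. Each camera call takes 0.05 s, during which the arm holds its last target. There are 200 camera calls.

## Task

Get the emergency lanterns charging before tonight's power cut: switch the charger off at the long main handle before moving any of them, then stand every lantern upright on a charging pad of its own with its heavy battery end down - the two ends look alike, so lift it by its side studs and see which way it tips. With the main still off, set the small toggles so that those of the occupied pads are on and those of the empty pads are off, then switch the main handle back on, and leave everything else on the desk where it is.

Things in the scene. Friction and masses are not known exactly. Their poses are not given: they have to be found in the camera images.
- lantern1: a double-ended rechargeable lantern (all four are alike): a bar 90 mm long (x), 42 mm wide (y), 30 mm thick (z), a grey metal cap on each end, white diffuser between; about 370 g. Origin at its centre. A round swivel stud, 18 mm across, stands 5 mm out of the middle of both narrow sides, on the y axis (52 mm over the studs). Three or all four are there; None for an absent one
- lantern2: a lantern like lantern1. The studs are the two ends of one free-turning swivel pin: pinched by them from above, a lantern turns about them by its own weight as it is lifted and hangs upright, heavy end down, within about 10 degrees, once its middle is 50 mm or more above the desk; set down slowly it squares up on its foot
- lantern3: a lantern like lantern1. A battery of about 230 g is sealed in one end of each lantern, its centre 28 mm from the middle. Which end it is cannot be seen; it is the +x end in some lanterns and the -x end in others, and the lanterns are laid down either way round
- lantern4: a lantern like lantern1. Each starts lying on the desk at any yaw on a broad face, its studs level, 15 mm above the desk; standing on a pad its centre is 65 mm above the desk
- pad1 (a point): centre of charging pad 1 on the rack's top, 20 mm above the desk; pad 1 is at the rack's +y end, pad 4 at its -y end; axes as the rack's. The rack: a fixed white slab 85 x 270 mm, 20 mm high, its -x side roughly towards the robot, y to the robot's left; four round dark pads 54 mm across, flush with its top, in a row along its y, 66 mm apart
- pad2 (a point): centre of charging pad 2 on the rack's top, 20 mm above the desk; pad 1 is at the rack's +y end, pad 4 at its -y end; axes as the rack's
- pad3 (a point): centre of charging pad 3 on the rack's top, 20 mm above the desk; pad 1 is at the rack's +y end, pad 4 at its -y end; axes as the rack's
- pad4 (a point): centre of charging pad 4 on the rack's top, 20 mm above the desk; pad 1 is at the rack's +y end, pad 4 at its -y end; axes as the rack's
- toggle1_pivot (a point): pivot of toggle 1, which serves pad 1, on the switch box's top, 45 mm above the desk; axes as the box's. The switch box: fixed, grey, 90 x 220 mm, 45 mm high, on either side of the rack; -x side roughly towards the robot, y to the robot's left. Along y on its top: toggles 1 to 4, 30 mm apart, then the main handle at the -y end. White dash: on side (+x); white dot: off side (-x)
- toggle1 (a joint): angle of toggle 1: 0 = off, leaning 0.4 rad towards the box's -x; 0.8 = on, leaning 0.4 rad towards +x. It snaps to the nearer end (over centre at 0.4; light, under 1 N at the tip). It starts on or off at random
- toggle2_pivot (a point): pivot of toggle 2, which serves pad 2, on the switch box's top, 45 mm above the desk; axes as the box's. Each toggle is a steel bat 8 mm thick and 34 mm long that swings in the box's x direction
- toggle2 (a joint): angle of toggle 2: 0 = off, leaning 0.4 rad towards the box's -x; 0.8 = on, leaning 0.4 rad towards +x. It snaps to the nearer end (over centre at 0.4; light, under 1 N at the tip). It starts on or off at random
- toggle3_pivot (a point): pivot of toggle 3, which serves pad 3, on the switch box's top, 45 mm above the desk; axes as the box's.
- toggle3 (a joint): angle of toggle 3: 0 = off, leaning 0.4 rad towards the box's -x; 0.8 = on, leaning 0.4 rad towards +x. It snaps to the nearer end (over centre at 0.4; light, under 1 N at the tip). It starts on or off at random
- toggle4_pivot (a point): pivot of toggle 4, which serves pad 4, on the switch box's top, 45 mm above the desk; axes as the box's.
- toggle4 (a joint): angle of toggle 4: 0 = off, leaning 0.4 rad towards the box's -x; 0.8 = on, leaning 0.4 rad towards +x. It snaps to the nearer end (over centre at 0.4; light, under 1 N at the tip). It starts on or off at random
- main_pivot (a point): pivot of the main handle on the switch box's top, 45 mm above the desk, 75 mm to the -y side of toggle 4. The handle is 90 mm long from the pivot, 14 mm wide, 10 mm thick, with a black grip 26 mm wide and 16 mm thick over its last 30 mm; it swings in the box's x direction; axes as the box's
- main (a joint): angle of the main handle: 0 = off, leaning 0.5 rad towards the box's -x; 1.0 = on, leaning 0.5 rad towards +x. It snaps to the nearer end (over centre at 0.5; about 1 N at the grip). It starts on
- jar: bystander: cream ceramic jar with a cork stopper, 86 mm across, 110 mm high; origin at the centre of its underside
- tin: bystander: steel thumbtack tin with a screw lid, 45 mm across, 25 mm high; origin at the centre of its underside
- tumbler: bystander: green glass tumbler, 72 mm across, 95 mm high; origin at the centre of its underside
- mug: bystander: white mug, 80 mm across, 90 mm high; origin at the centre of its underside
- stapler: bystander: black stapler, 120 mm long, 38 mm high; origin at the centre of its underside
Things that resemble listed ones, but are neither listed nor needed, are in the scene too. What is shaped like the lantern3 but red is not meant.

How it is judged:
On the way, in this order (a step that is already met when the one before it is completed fails the run):
1. the main handle is off while every lantern still lies on the desk (value of joint main below 0.2 rad and height (world z) of each of lantern1, lantern2, lantern3, lantern4 below 0.032 m), for 0.2 s.
2. with the main off, every lantern stands heavy end down on its own pad and the toggles match the pads (value of joint main below 0.2 rad and (horizontal distance between lantern1 and pad1 below 0.02 m or horizontal distance between lantern1 and pad2 below 0.02 m or horizontal distance between lantern1 and pad3 below 0.02 m or horizontal distance between lantern1 and pad4 below 0.02 m) and (angle between lantern1's own x axis and vertical below 0.12 rad or angle between lantern1's own x axis and vertical above 3.0216 rad) and height (world z) of lantern1 between 0.058 and 0.072 m and height (world z) of each of lantern1_c1, lantern2_c1, lantern3_c1, lantern4_c1 below 0.055 m and linear speed of each of lantern1, lantern2, lantern3, lantern4 below 0.03 m/s and (horizontal distance between lantern2 and pad1 below 0.02 m or horizontal distance between lantern2 and pad2 below 0.02 m or horizontal distance between lantern2 and pad3 below 0.02 m or horizontal distance between lantern2 and pad4 below 0.02 m) and (angle between lantern2's own x axis and vertical below 0.12 rad or angle between lantern2's own x axis and vertical above 3.0216 rad) and height (world z) of lantern2 between 0.058 and 0.072 m and (horizontal distance between lantern3 and pad1 below 0.02 m or horizontal distance between lantern3 and pad2 below 0.02 m or horizontal distance between lantern3 and pad3 below 0.02 m or horizontal distance between lantern3 and pad4 below 0.02 m) and (angle between lantern3's own x axis and vertical below 0.12 rad or angle between lantern3's own x axis and vertical above 3.0216 rad) and height (world z) of lantern3 between 0.058 and 0.072 m and (horizontal distance between lantern4 and pad1 below 0.02 m or horizontal distance between lantern4 and pad2 below 0.02 m or horizontal distance between lantern4 and pad3 below 0.02 m or horizontal distance between lantern4 and pad4 below 0.02 m) and (angle between lantern4's own x axis and vertical below 0.12 rad or angle between lantern4's own x axis and vertical above 3.0216 rad) and height (world z) of lantern4 between 0.058 and 0.072 m and ((value of joint toggle1 above 0.6 rad and horizontal distance between any of lantern1, lantern2, lantern3, lantern4 and pad1 below 0.02 m) or (value of joint toggle1 below 0.2 rad and (not (horizontal distance between lantern1 and pad1 below 0.02 m) and not (horizontal distance between lantern2 and pad1 below 0.02 m) and not (horizontal distance between lantern3 and pad1 below 0.02 m) and not (horizontal distance between lantern4 and pad1 below 0.02 m)))) and ((value of joint toggle2 above 0.6 rad and horizontal distance between any of lantern1, lantern2, lantern3, lantern4 and pad2 below 0.02 m) or (value of joint toggle2 below 0.2 rad and (not (horizontal distance between lantern1 and pad2 below 0.02 m) and not (horizontal distance between lantern2 and pad2 below 0.02 m) and not (horizontal distance between lantern3 and pad2 below 0.02 m) and not (horizontal distance between lantern4 and pad2 below 0.02 m)))) and ((value of joint toggle3 above 0.6 rad and horizontal distance between any of lantern1, lantern2, lantern3, lantern4 and pad3 below 0.02 m) or (value of joint toggle3 below 0.2 rad and (not (horizontal distance between lantern1 and pad3 below 0.02 m) and not (horizontal distance between lantern2 and pad3 below 0.02 m) and not (horizontal distance between lantern3 and pad3 below 0.02 m) and not (horizontal distance between lantern4 and pad3 below 0.02 m)))) and ((value of joint toggle4 above 0.6 rad and horizontal distance between any of lantern1, lantern2, lantern3, lantern4 and pad4 below 0.02 m) or (value of joint toggle4 below 0.2 rad and (not (horizontal distance between lantern1 and pad4 below 0.02 m) and not (horizontal distance between lantern2 and pad4 below 0.02 m) and not (horizontal distance between lantern3 and pad4 below 0.02 m) and not (horizontal distance between lantern4 and pad4 below 0.02 m))))), for 0.2 s.
At the end, for the whole second after the job is handed in: The main handle is on (above 0.8 rad); every lantern present stands at rest on a pad, its middle within 20 mm of the pad's centre seen from above, upright within 0.12 rad, battery end down; each toggle whose pad has a lantern is on (above 0.6 rad) and each other toggle is off (below 0.2 rad) (value of joint main above 0.8 rad and (horizontal distance between lantern1 and pad1 below 0.02 m or horizontal distance between lantern1 and pad2 below 0.02 m or horizontal distance between lantern1 and pad3 below 0.02 m or horizontal distance between lantern1 and pad4 below 0.02 m) and (angle between lantern1's own x axis and vertical below 0.12 rad or angle between lantern1's own x axis and vertical above 3.0216 rad) and height (world z) of lantern1 between 0.058 and 0.072 m and height (world z) of each of lantern1_c1, lantern2_c1, lantern3_c1, lantern4_c1 below 0.055 m and linear speed of each of lantern1, lantern2, lantern3, lantern4 below 0.03 m/s and (horizontal distance between lantern2 and pad1 below 0.02 m or horizontal distance between lantern2 and pad2 below 0.02 m or horizontal distance between lantern2 and pad3 below 0.02 m or horizontal distance between lantern2 and pad4 below 0.02 m) and (angle between lantern2's own x axis and vertical below 0.12 rad or angle between lantern2's own x axis and vertical above 3.0216 rad) and height (world z) of lantern2 between 0.058 and 0.072 m and (horizontal distance between lantern3 and pad1 below 0.02 m or horizontal distance between lantern3 and pad2 below 0.02 m or horizontal distance between lantern3 and pad3 below 0.02 m or horizontal distance between lantern3 and pad4 below 0.02 m) and (angle between lantern3's own x axis and vertical below 0.12 rad or angle between lantern3's own x axis and vertical above 3.0216 rad) and height (world z) of lantern3 between 0.058 and 0.072 m and (horizontal distance between lantern4 and pad1 below 0.02 m or horizontal distance between lantern4 and pad2 below 0.02 m or horizontal distance between lantern4 and pad3 below 0.02 m or horizontal distance between lantern4 and pad4 below 0.02 m) and (angle between lantern4's own x axis and vertical below 0.12 rad or angle between lantern4's own x axis and vertical above 3.0216 rad) and height (world z) of lantern4 between 0.058 and 0.072 m and ((value of joint toggle1 above 0.6 rad and horizontal distance between any of lantern1, lantern2, lantern3, lantern4 and pad1 below 0.02 m) or (value of joint toggle1 below 0.2 rad and (not (horizontal distance between lantern1 and pad1 below 0.02 m) and not (horizontal distance between lantern2 and pad1 below 0.02 m) and not (horizontal distance between lantern3 and pad1 below 0.02 m) and not (horizontal distance between lantern4 and pad1 below 0.02 m)))) and ((value of joint toggle2 above 0.6 rad and horizontal distance between any of lantern1, lantern2, lantern3, lantern4 and pad2 below 0.02 m) or (value of joint toggle2 below 0.2 rad and (not (horizontal distance between lantern1 and pad2 below 0.02 m) and not (horizontal distance between lantern2 and pad2 below 0.02 m) and not (horizontal distance between lantern3 and pad2 below 0.02 m) and not (horizontal distance between lantern4 and pad2 below 0.02 m)))) and ((value of joint toggle3 above 0.6 rad and horizontal distance between any of lantern1, lantern2, lantern3, lantern4 and pad3 below 0.02 m) or (value of joint toggle3 below 0.2 rad and (not (horizontal distance between lantern1 and pad3 below 0.02 m) and not (horizontal distance between lantern2 and pad3 below 0.02 m) and not (horizontal distance between lantern3 and pad3 below 0.02 m) and not (horizontal distance between lantern4 and pad3 below 0.02 m)))) and ((value of joint toggle4 above 0.6 rad and horizontal distance between any of lantern1, lantern2, lantern3, lantern4 and pad4 below 0.02 m) or (value of joint toggle4 below 0.2 rad and (not (horizontal distance between lantern1 and pad4 below 0.02 m) and not (horizontal distance between lantern2 and pad4 below 0.02 m) and not (horizontal distance between lantern3 and pad4 below 0.02 m) and not (horizontal distance between lantern4 and pad4 below 0.02 m))))); the robot touches nothing.
It fails at once if a bystander is shoved more than 40 mm away (distance of any of jar, tin, tumbler, mug, stapler from where it was at the start of the episode above 0.04 m).
It fails at once if the jar, tumbler or mug is tipped over (angle between any of jar, tumbler, mug's own z axis and vertical above 0.5 rad).
Of lantern1, lantern2, lantern3, lantern4 only 3 to 4 are there at a start; the rules pass over those that are not, and their reading is None.
At some moment in a run one of lantern1, lantern2, lantern3, lantern4 may be knocked a few centimetres aside while the robot is not near it.
It also fails if it takes over 210 s, if anything falls off the work surface, if the arm or the gripper's body presses on something with over 40 N, if the wrist force passes 120 N, or if a joint passes its speed limit or range.

## Working session

There is one attempt and no reset: what is moved stays moved. The work goes in short steps, Python scripts to look and compute and a tool call to move; the robot and the scene stay as the last step left them, time stands still between calls to the robot, and variables do not carry over. Pictures are saved under pics/ and viewed, at most 14 in all, crops included, and the job is handed in when it is done.

Besides the shell and the picture viewer there is one more tool, called by a JSON object that holds its "name" and its "arguments". play_rows: Moves the arm, as the interface text tells. Its arguments: {"type":"object","properties":{"translation":{"type":"array","items":{"type":"array","items":{"type":"number"}}},"delta_rot":{"type":"array","items":{"type":"array","items":{"type":"number"}}},"grip":{"type":"array","items":{"type":"number"}},"squeeze":{"type":"number"}},"required":["translation","delta_rot","grip"]}

```bash
mkdir -p pics; ls; cat > h.py <<'E'
import numpy as np, cv2
from plant import r
from scipy.spatial.transform import Rotation as R
def proj(cal,p):
    c=np.array(cal["rotation"]).T@(np.array(p)-cal["eye"]); K=np.array(cal["intrinsics"])
    u=K@np.array([c[0],-c[1],-c[2]]); return u[:2]/u[2]
def ray(cal,uv):
    K=np.array(cal["intrinsics"]); d=np.linalg.inv(K)@[uv[0],uv[1],1]
    return np.array(cal["eye"]),np.array(cal["rotation"])@[d[0],-d[1],-d[2]]
def at(cal,uv,z):
    e,d=ray(cal,uv); return e+d*(z-e[2])/d[2]
def tri(l):
    A=0;b=0
    for cal,uv in l:
        e,d=ray(cal,uv); d/=np.linalg.norm(d); P=np.eye(3)-np.outer(d,d); A=A+P; b=b+P@e
    return np.linalg.solve(A,b)
def st():
    s=r.get_state(); print({k:np.round(s[k],3).tolist() for k in("clock","tool_pos","eef_rot","contact_force","opening","finger_force")}); return s
E
cat > a.py <<'E'
from h import *
s=st(); print(R.from_quat(s["eef_rot"]).as_matrix().round(3))
for c in("scene","side","wrist"):
    im=r.snapshot(c); cv2.imwrite(f"pics/{c}0.png",im); cal=r.get_calibration(c)
    print(c,np.round(cal["eye"],3),np.round(cal["rotation"],2).tolist(),np.round(cal["intrinsics"],1).tolist(),cal.keys())
    if c!="wrist":
        for t in("lantern1","toggle1","main","jar","tin","tumbler","mug","stapler"):
            print(c,t,[(np.round(d["point"],3).tolist(),round(d["confidence"],2),proj(cal,d["point"]).round().tolist()) for d in r.look_for(c,t)][:9])
E
python3 a.py
```

```text
pics
{'clock': 0.0, 'tool_pos': [0.244, 0.575, 0.302], 'eef_rot': [0.199, 0.98, -0.001, -0.0], 'contact_force': [-0.177, 0.146, -0.204], 'opening': 1.001, 'finger_force': 0.0}
[[-0.921  0.39  -0.001]
 [ 0.39   0.921 -0.002]
 [-0.    -0.002 -1.   ]]
scene [ 0.905 -0.51   1.13 ] [0.25, 0.08, 0.29, 0.92] [[513.9, 0.0, 268.2], [0.0, 513.9, 208.4], [0.0, 0.0, 1.0]] dict_keys(['intrinsics', 'eye', 'rotation'])Traceback (most recent call last):
  File "a.py", line 8, in <module>
    print(c,t,[(np.round(d["point"],3).tolist(),round(d["confidence"],2),proj(cal,d["point"]).round().tolist()) for d in r.look_for(c,t)][:9])
                                                                         ~~~~^^^^^^^^^^^^^^^^
  File "h.py", line 5, in proj
    c=np.array(cal["rotation"]).T@(np.array(p)-cal["eye"]); K=np.array(cal["intrinsics"])
      ~~~~~~~~~~~~~~~~~~~~~~~~~~~^^~~~~~~~~~~~~~~~~~~~~~~~
ValueError: matmul: Input operand 1 has a mismatch in its core dimension 0, with gufunc signature (n?,k),(k,m?)->(n?,m?) (size 3 is different from 4)
```

```bash
cat >> h.py <<'E'
def gc(c):
    k=r.get_calibration(c); return dict(intrinsics=np.array(k["intrinsics"]),eye=np.array(k["eye"]),rotation=R.from_quat(k["rotation"]).as_matrix())
E
sed -i 's/cal=r.get_calibration(c)/cal=gc(c)/' a.py; python3 a.py
```

```text
{'clock': 0.1, 'tool_pos': [0.244, 0.575, 0.302], 'eef_rot': [0.199, 0.98, -0.001, -0.0], 'contact_force': [0.415, -0.125, 0.035], 'opening': 1.001, 'finger_force': 0.0}
[[-0.921  0.39  -0.   ]
 [ 0.39   0.921 -0.002]
 [-0.    -0.002 -1.   ]]
scene [ 0.905 -0.51   1.13 ] [[0.81, -0.5, 0.3], [0.58, 0.7, -0.41], [-0.01, 0.51, 0.86]] [[513.9, 0.0, 268.2], [0.0, 513.9, 208.4], [0.0, 0.0, 1.0]] dict_keys(['intrinsics', 'eye', 'rotation'])
scene lantern1 [([0.482, 0.224, 0.026], 0.94, [303.0, 146.0]), ([0.477, -0.23, 0.028], 0.77, [192.0, 272.0]), ([0.322, 0.283, 0.032], 0.75, [267.0, 105.0]), ([0.41, -0.043, 0.028], 0.58, [220.0, 202.0]), ([0.345, 0.156, 0.028], 0.57, [246.0, 139.0])]
scene toggle1 []
scene main [([0.642, -0.259, 0.122], 0.74, [239.0, 308.0])]
scene jar [([0.606, -0.423, 0.094], 0.61, [175.0, 368.0])]
scene tin [([0.752, 0.008, 0.025], 0.85, [347.0, 259.0])]
scene tumbler [([0.57, 0.401, 0.064], 0.57, [367.0, 110.0])]
scene mug [([0.451, 0.43, 0.054], 0.6, [334.0, 87.0]), ([0.62, -0.18, 0.046], 0.32, [254.0, 287.0])]
scene stapler [([0.449, -0.452, 0.039], 0.7, [115.0, 34
[... 543 characters left out ...]
.0])]
side toggle1 [([0.625, -0.093, 0.062], 0.5, [329.0, 206.0]), ([0.6, -0.206, 0.043], 0.47, [357.0, 238.0])]
side main [([0.636, -0.262, 0.099], 0.96, [390.0, 223.0])]
side jar [([0.558, -0.43, 0.08], 0.8, [439.0, 290.0])]
side tin [([0.742, 0.006, 0.02], 0.61, [331.0, 188.0]), ([0.625, 0.14, 0.022], 0.19, [268.0, 183.0])]
side tumbler [([0.557, 0.39, 0.065], 0.57, [199.0, 148.0])]
side mug [([0.436, 0.416, 0.06], 0.74, [160.0, 159.0])]
side stapler [([0.437, -0.459, 0.036], 0.97, [408.0, 353.0])]
wrist [0.176 0.603 0.385] [[0.39, -0.88, -0.26], [0.92, 0.38, 0.11], [0.0, -0.28, 0.96]] [[291.6, 0.0, 278.5], [0.0, 291.6, 205.4], [0.0, 0.0, 1.0]] dict_keys(['intrinsics', 'eye', 'rotation'])
```

View pics/scene0.png

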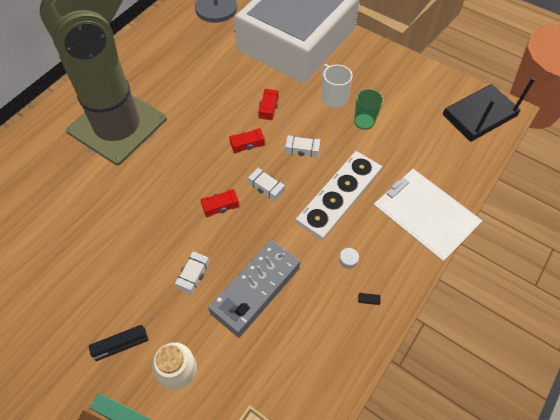

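View pics/side0.png

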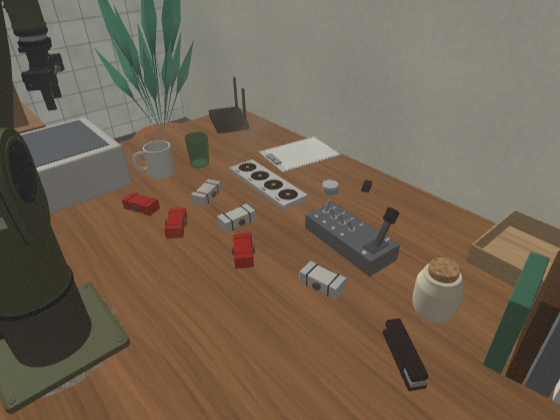

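```bash
cat > b.py <<'E'
from h import *
out=[]
for c in("scene","side"):
    r.snapshot(c); cal=gc(c)
    for d in r.silhouettes(c,"lantern1"):
        m=d["pixels"].astype(np.uint8); cs=max(cv2.findContours(m,0,2)[0],key=cv2.contourArea)
        pts=np.array([at(cal,p[0],0.025)[:2] for p in cs],np.float32)*1000
        (x,y),(w,h),a=cv2.minAreaRect(pts); 
        if w<h:a+=90
        print(c,"lant",round(d["confidence"],2),round(x),round(y),round(w),round(h),round(a%180),m.sum(), np.round(np.mean(np.argwhere(m),0)))
S,D=gc("scene"),gc("side")
P=[((362,166),(247,167)),((347,183),(262,175)),((333,200),(275,184)),((317,218),(289,194))]
for a,b in P: print("pad",tri([(S,a),(D,b)]).round(3),at(S,a,.02).round(3),at(D,b,.02).round(3))
a=cv2.imread("pics/scene0.png")[225:345,195:315]; b=cv2.imread("pics/side0.png")[180:280,295:410]
z=lambda i:cv2.resize(i,(400,400*i.shape[0]//i.shape[1]),interpolation=3)
a,b=z(a),z(b); o=np.zeros((400,800,3),np.uint8); o[:a.shape[0],:400]=a[:400]; o[:b.shape[0],400:]=b; cv2.imwrite("pics/box.png",o)
E
python3 b.py
```

```text
scene lant 0.96 319 293 53 113 119 515 [104. 268.]
scene lant 0.81 472 70 57 99 176 666 [184. 266.]
scene lant 0.69 410 -42 93 61 55 718 [203. 220.]
scene lant 0.63 476 -229 56 99 107 818 [273. 192.]
scene lant 0.57 481 225 90 62 28 585 [146. 302.]
side lant 0.96 463 67 73 110 179 644 [217. 236.]
side lant 0.83 465 -232 65 100 103 1001 [279. 323.]
side lant 0.82 337 152 125 52 58 561 [222. 175.]
side lant 0.78 469 221 125 67 27 511 [192. 206.]
side lant 0.64 308 290 74 122 114 602 [203. 140.]
side lant 0.62 623 145 285 99 88 1757 [184. 269.]
side lant 0.6 399 -46 123 50 52 704 [250. 243.]
pad [0.643 0.266 0.017] [0.644 0.264 0.02 ] [0.64  0.262 0.02 ]
pad [0.641 0.192 0.023] [0.639 0.195 0.02 ] [0.644 0.193 0.02 ]
pad [0.638 0.129 0.021] [0.637 0.131 0.02 ] [0.639 0.128 0.02 ]
pad [0.633 0.062 0.021] [0.632 0.064 0.02 ] [0.634 0.062 0.02 ]
```

View pics/box.png

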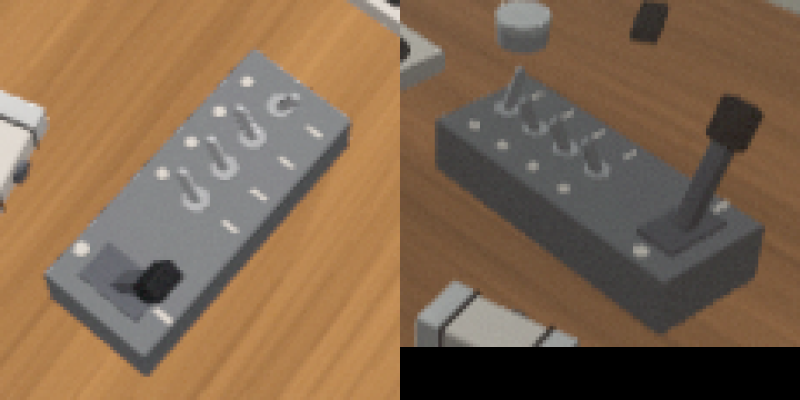

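```bash
cat > c.py <<'E'
from h import *
S,D=gc("scene"),gc("side")
A=dict(t1=((285,103),(507,105)),t2=(( 251,133),(536,127)),t3=((222,163),(566,147)),t4=((195,195),(597,171)),main=((115,283),(682,228)),dotm=((81,248),(641,250)),dashm=((162,317),(720,206)),grip=((158,281),(735,122)),d4=((162,174),(564,188)),d1=((246,82),(475,125)))
for k,(a,b) in A.items():
    a=(195+a[0]/3.333,225+a[1]/3.333); b=(295+(b[0]-400)/3.478,180+b[1]/3.478)
    print(k,tri([(S,a),(D,b)]).round(3),at(S,a,.045).round(3),at(D,b,.045).round(3))
E
python3 c.py
```

```text
t1 [ 0.625 -0.084  0.046] [ 0.624 -0.083  0.045] [ 0.626 -0.084  0.045]
t2 [ 0.619 -0.117  0.047] [ 0.618 -0.115  0.045] [ 0.621 -0.116  0.045]
t3 [ 0.616 -0.147  0.048] [ 0.615 -0.145  0.045] [ 0.619 -0.146  0.045]
t4 [ 0.614 -0.176  0.045] [ 0.614 -0.175  0.045] [ 0.615 -0.177  0.045]
main [ 0.608 -0.255  0.047] [ 0.607 -0.255  0.045] [ 0.61  -0.252  0.045]
dotm [ 0.574 -0.249  0.045] [ 0.574 -0.249  0.045] [ 0.574 -0.249  0.045]
dashm [ 0.646 -0.255  0.044] [ 0.647 -0.255  0.045] [ 0.645 -0.254  0.045]
grip [ 0.646 -0.254  0.111] [ 0.63  -0.237  0.045] [ 0.727 -0.204  0.045]
d4 [ 0.586 -0.175  0.044] [ 0.586 -0.175  0.045] [ 0.585 -0.175  0.045]
d1 [ 0.592 -0.085  0.044] [ 0.593 -0.086  0.045] [ 0.592 -0.086  0.045]
```

{"name": "play_rows", "arguments": {"translation": [[0, 0, 0], [0, 0, 0], [-0.0287, -0.0438, 0], [-0.0287, -0.0438, 0], [-0.0287, -0.0438, 0], [-0.0287, -0.0438, 0], [-0.0287, -0.0438, 0], [-0.0287, -0.0438, 0], [-0.0287, -0.0438, 0], [-0.0287, -0.0438, 0], [-0.0287, -0.0438, 0], [-0.0287, -0.0438, 0], [-0.0287, -0.0438, 0], [-0.0287, -0.0438, 0], [-0.0287, -0.0438, 0], [-0.0287, -0.0438, 0], [-0.0287, -0.0438, 0], [-0.0287, -0.0438, 0], [-0.0287, -0.0438, 0], [-0.0287, -0.0438, 0]], "delta_rot": [[0, 0, -9], [0, 0, -9], [0, 0, 0], [0, 0, 0], [0, 0, 0], [0, 0, 0], [0, 0, 0], [0, 0, 0], [0, 0, 0], [0, 0, 0], [0, 0, 0], [0, 0, 0], [0, 0, 0], [0, 0, 0], [0, 0, 0], [0, 0, 0], [0, 0, 0], [0, 0, 0], [0, 0, 0], [0, 0, 0]], "grip": [-1, -1, -1, -1, -1, -1, -1, -1, -1, -1, -1, -1, -1, -1, -1, -1, -1, -1, -1, -1], "squeeze": 30}}

```text
clock: 3.75
tool_pos: [0.6908, -0.2563, 0.3028]
eef_rot: [0.043, 0.999, 0.0, 0.0]
contact_force: [0.8, -1.0, 0.4]
opening: 0.006
finger_force: 0.0
```

{"name": "play_rows", "arguments": {"translation": [[-0.01, 0, 0], [0, 0, 0.05], [0, 0, 0.05], [0, 0, 0.049], [0.01, 0, 0], [0.01, 0, 0], [0.01, 0, 0], [0.01, 0, 0], [0.01, 0, 0], [0.01, 0, 0], [0.01, 0, 0], [0.01, 0, 0], [0.01, 0, 0], [0.008, 0, 0], [0, 0, 0], [-0.02, 0, -0.04], [0, 0, -0.05], [0, 0, -0.05]], "delta_rot": [[0, 0, 0], [0, 0, 0], [0, 0, 0], [0, 0, 0], [0, 0, 0], [0, 0, 0], [0, 0, 0], [0, 0, 0], [0, 0, 0], [0, 0, 0], [0, 0, 0], [0, 0, 0], [0, 0, 0], [0, 0, 0], [0, 0, 0], [0, 0, 0], [0, 0, 0], [0, 0, 0]], "grip": [-1, -1, -1, -1, -1, -1, -1, -1, -1, -1, -1, -1, -1, -1, -1, -1, -1, -1]}}

```text
clock: 6.0
tool_pos: [0.6229, -0.2485, 0.295]
eef_rot: [0.043, 0.999, 0.0, 0.0]
contact_force: [0.6, -0.7, -0.1]
opening: 0.008
finger_force: 0.0
```

```bash
cat > d.py <<'E'
from h import *
st()
for c in("side","scene","wrist"):
    im=r.snapshot(c); cv2.imwrite(f"pics/{c}1.png",im); cal=gc(c)
    for t in("main","toggle1"): print(c,t,[(np.round(d["point"],3).tolist(),round(d["confidence"],2)) for d in r.look_for(c,t)])
E
python3 d.py
```

```text
{'clock': 6.0, 'tool_pos': [0.623, -0.249, 0.295], 'eef_rot': [0.043, 0.999, 0.0, 0.0], 'contact_force': [0.586, -0.729, -0.132], 'opening': 0.008, 'finger_force': 0.0}
side main []
side toggle1 [([0.629, 0.132, 0.021], 0.67), ([0.626, -0.094, 0.062], 0.55), ([0.47, 0.219, 0.026], 0.25)]
scene main [([0.594, -0.255, 0.079], 0.73)]
scene toggle1 [([0.637, 0.148, 0.019], 0.72), ([0.623, -0.186, 0.044], 0.25), ([0.451, 0.431, 0.056], 0.2)]
wrist main [([0.577, -0.25, 0.121], 0.61)]
wrist toggle1 [([0.606, -0.184, 0.07], 0.67), ([0.627, -0.095, 0.069], 0.65), ([0.605, -0.15, 0.074], 0.57), ([0.613, -0.117, 0.068], 0.52), ([0.486, 0.056, 0.021], 0.38)]
```

View pics/side1.png

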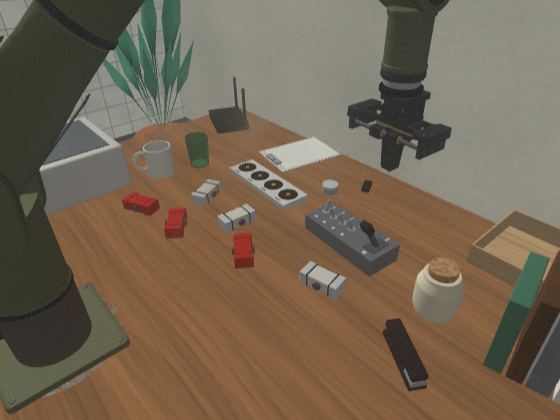

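{"name": "play_rows", "arguments": {"translation": [[0, 0, 0], [0, 0, 0], [0, 0, 0], [0, 0, 0], [-0.007, 0.0448, 0], [-0.007, 0.0448, 0], [-0.007, 0.0448, 0], [-0.007, 0.0448, 0], [-0.007, 0.0448, 0], [-0.007, 0.0448, 0], [-0.007, 0.0448, 0], [-0.007, 0.0448, 0], [-0.007, 0.0448, 0], [-0.007, 0.0448, 0], [0, 0, 0]], "delta_rot": [[0, 0, -8], [0, 0, -8], [0, 0, -8], [0, 0, -9], [0, 0, 0], [0, 0, 0], [0, 0, 0], [0, 0, 0], [0, 0, 0], [0, 0, 0], [0, 0, 0], [0, 0, 0], [0, 0, 0], [0, 0, 0], [0, 0, 0]], "grip": [1, 1, 1, 1, 1, 1, 1, 1, 1, 1, 1, 1, 1, 1, 1]}}

```text
clock: 8.32
tool_pos: [0.4721, 0.1838, 0.2936]
eef_rot: [-0.246, 0.969, 0.001, -0.0]
contact_force: [0.6, -0.5, -0.4]
opening: 1.0
finger_force: 0.0
```

```bash
cat > fit.py <<'E'
from h import *
import sys
from scipy.optimize import minimize
def box(cx,cy,a,b,z0,z1,T): return [T@np.array([cx+i*a,cy+j*b])for i in(-1,1)for j in(-1,1)],(z0,z1)
def mask(cal,p):
    m=np.zeros((420,560),np.uint8); c,s=np.cos(p[2]),np.sin(p[2]); T=np.array([[c,-s],[s,c]])
    for cx,cy,a,b,z0,z1 in((0,0,.045,.021,0,.03),(0,0,.009,.026,.006,.024)):
        pts=[proj(cal,[*(T@np.array([cx+i*a,cy+j*b])+p[:2]),z]) for i in(-1,1)for j in(-1,1)for z in(z0,z1)]
        cv2.fillConvexPoly(m,cv2.convexHull((np.array(pts)*16).astype(np.int32)),1,cv2.LINE_8,4)
    return m>0
def fit(obs,p0):
    f=lambda p:sum(1-(mask(c,p)&m).sum()/(mask(c,p)|m).sum() for c,m in obs)
    return min((minimize(f,np.array(p0)+[0,0,d],method="Nelder-Mead",options=dict(initial_simplex=np.array(p0)+[0,0,d]+np.array([[0,0,0],[.01,0,0],[0,.01,0],[0,0,.2]]),maxiter=90)) for d in(-.2,.2)),key=lambda r:r.fun)
def run(cams,guess):
    O=[]
    for c in cams:
        cal=gc(c); im=r.snapshot(c); cv2.imwrite(f"pics/fit_{c}.png",im); O.append((c,cal,[d["pixels"] for d in r.silhouettes(c,"lantern1")]))
    for g in guess:
        obs=[]
        for c,cal,ms in O:
            ms=[m for m in ms if m.sum()>50]
            if not ms: continue
            uv=proj(cal,[g[0],g[1],.02]); k=min(ms,key=lambda m:np.linalg.norm(np.argwhere(m).mean(0)[::-1]-uv))
            if np.linalg.norm(np.argwhere(k).mean(0)[::-1]-uv)<45:
                obs.append((cal,k)); q=fit(obs[-1:],g); print(c,q.x[:2].round(4),round(np.degrees(q.x[2]),1),round(1-q.fun,2))
        if len(obs)>1: q=fit(obs,g); print("ALL",q.x[:2].round(4),round(np.degrees(q.x[2]),1),round(1-q.fun/len(obs),2))
if __name__=="__main__":
    st(); run(sys.argv[1].split(","),eval(sys.argv[2]))
E
python3 fit.py wrist,scene "[(.475,.223,.49),(.467,.068,-.05),(.47,-.231,1.83)]"
```

```text
{'clock': 8.325, 'tool_pos': [0.472, 0.184, 0.294], 'eef_rot': [-0.246, 0.969, 0.001, -0.0], 'contact_force': [0.642, -0.507, -0.362], 'opening': 1.0, 'finger_force': 0.0}
wrist [0.4754 0.2288] 25.6 0.91
scene [0.4776 0.2292] 29.3 0.86
ALL [0.4765 0.2293] 27.6 0.88
wrist [0.4664 0.0737] -4.5 0.9
scene [0.4692 0.0744] -5.8 0.89
ALL [0.4676 0.0729] -4.9 0.88
scene [ 0.4712 -0.2246] 99.8 0.89
```

View pics/fit_wrist.png

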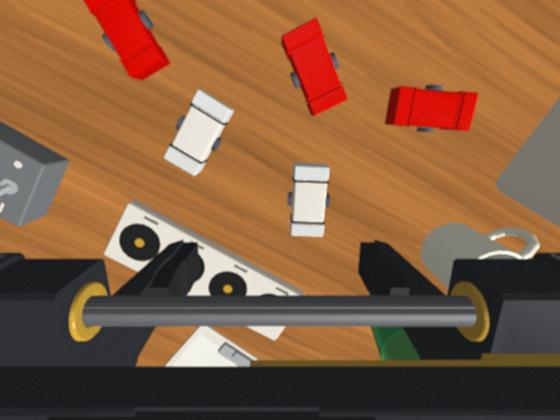

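{"name": "play_rows", "arguments": {"translation": [[-0.0235, 0.0388, 0], [0, 0, 0.04], [0, 0, 0.04], [0, 0, 0.04], [0, 0, 0.04], [0, 0, 0.04], [0, 0, 0.013], [0, 0, 0.0136], [0, 0, 0], [0, 0, 0], [0, 0, 0], [0, 0, 0], [0, 0, 0], [0, 0, 0], [0, 0, 0]], "delta_rot": [[0, 0, 2], [0, 0, 0], [0, 0, 0], [0, 0, 0], [0, 0, 0], [0, 0, 0], [0, 0, 0], [0, 0, 0], [0, 0, 0], [0, 0, 0], [0, 0, 0], [0, 0, 0], [0, 0, 0], [0, 0, 0], [0, 0, 0]], "grip": [1, 1, 1, 1, 1, 1, 1, 1, -1, -1, -1, -1, -1, -1, -1], "squeeze": 25}}

```text
clock: 10.4
tool_pos: [0.4763, 0.2263, 0.0679]
eef_rot: [-0.226, 0.974, 0.001, 0.001]
contact_force: [-1.9, 2.5, 6.6]
opening: 0.584
finger_force: 25.0
```

{"name": "play_rows", "arguments": {"translation": [[0, 0, -0.01], [0, 0, -0.01], [0, 0, -0.01], [0, 0, -0.01], [0, 0, -0.015], [0, 0, -0.015], [0, 0, -0.02], [0, 0, -0.02], [0, 0, -0.02], [0, 0, 0], [0, 0, 0], [0, 0, 0], [0, 0, 0], [0, 0, 0], [0, 0, 0], [0, 0, 0]], "delta_rot": [[0, 0, 0], [0, 0, 0], [0, 0, 0], [0, 0, 0], [0, 0, 0], [0, 0, 0], [0, 0, 0], [0, 0, 0], [0, 0, 0], [0, 0, -10], [0, 0, -10], [0, 0, -10], [0, 0, -10], [0, 0, -10], [0, 0, -10], [0, 0, -1]], "grip": [-1, -1, -1, -1, -1, -1, -1, -1, -1, -1, -1, -1, -1, -1, -1, -1]}}

```text
clock: 12.4
tool_pos: [0.4763, 0.2244, 0.1976]
eef_rot: [-0.688, 0.726, -0.0, -0.0]
contact_force: [-0.4, -0.4, -4.1]
opening: 0.586
finger_force: 25.0
```

```bash
cat > e.py <<'E'
from h import *
s=st(); print(np.round(s["q"],2))
cal=gc("wrist"); im=r.snapshot("wrist"); cv2.imwrite("pics/w2.png",im)
hsv=cv2.cvtColor(im,cv2.COLOR_BGR2HSV); 
g=((hsv[...,0]>12)&(hsv[...,0]<32)&(hsv[...,1]>110)&(hsv[...,2]>90)).astype(np.uint8)
for z in(.02,): 
  for p in[(.6437,.2614),(.6404,.1955),(.6371,.1295),(.634,.0636)]: print(p,proj(cal,[*p,z]).round(1))
n,l,sta,cen=cv2.connectedComponentsWithStats(g)
for i in range(1,n):
    if 8<sta[i,4]<400: print(cen[i].round(1),sta[i,4],at(cal,cen[i],.02).round(4))
im=r.snapshot("side"); cv2.imwrite("pics/s2.png",im)
E
python3 e.py
```

```text
{'clock': 12.4, 'tool_pos': [0.476, 0.224, 0.198], 'eef_rot': [-0.688, 0.726, -0.0, -0.0], 'contact_force': [-0.353, -0.362, -4.058], 'opening': 0.586, 'finger_force': 24.999}
[-0.12  0.8  -0.68  1.94  0.8   0.69  1.78]
(0.6437, 0.2614) [106.8 247.8]
(0.6404, 0.1955) [ 94.5 180.9]
(0.6371, 0.1295) [ 80.2 103.6]
(0.634, 0.0636) [63.5 13.9]
[67.3 10.8] 274 [0.6304 0.0617 0.02  ]
[ 83.4 101.2] 218 [0.634  0.1277 0.02  ]
[ 97.1 179. ] 179 [0.6376 0.1939 0.02  ]
[109.2 246.5] 151 [0.6411 0.2601 0.02  ]
[208.7 331.9] 269 [0.5568 0.3634 0.02  ]
```

View pics/w2.png

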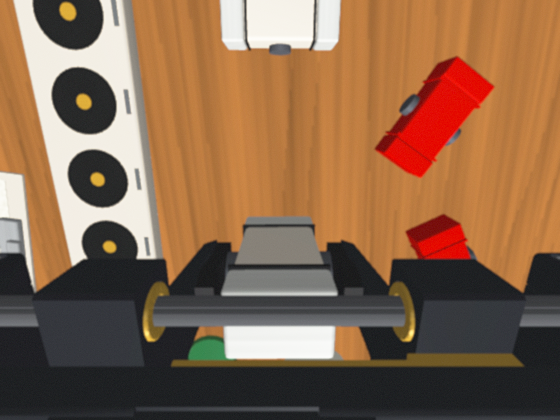

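{"name": "play_rows", "arguments": {"translation": [[-0.0075, -0.0273, 0], [-0.0075, -0.0273, 0], [-0.0075, -0.0273, 0], [-0.0075, -0.0273, 0], [-0.0075, -0.0273, 0], [-0.0075, -0.0273, 0], [0, 0, 0], [0, 0, 0], [0, 0, 0.015], [0, 0, 0.015], [0, 0, 0.015], [0, 0, 0.01], [0, 0, 0.005], [0, 0, 0.004], [0, 0, 0.004], [0, 0, 0.004], [0, 0, 0.004], [0, 0, 0.003], [0, 0, 0.001], [0, 0, 0]], "delta_rot": [[0, 0, 0], [0, 0, 0], [0, 0, 0], [0, 0, 0], [0, 0, 0], [0, 0, 0], [0, 0, 0], [0, 0, 0], [0, 0, 0], [0, 0, 0], [0, 0, 0], [0, 0, 0], [0, 0, 0], [0, 0, 0], [0, 0, 0], [0, 0, 0], [0, 0, 0], [0, 0, 0], [0, 0, 0], [0, 0, 0]], "grip": [-1, -1, -1, -1, -1, -1, -1, -1, -1, -1, -1, -1, -1, -1, -1, -1, -1, -1, -1, -1]}}

```text
clock: 15.0
tool_pos: [0.6423, 0.2618, 0.118]
eef_rot: [-0.689, 0.725, 0.0, 0.001]
contact_force: [-0.9, -0.1, 3.7]
opening: 0.585
finger_force: 25.0
```

{"name": "play_rows", "arguments": {"translation": [[0, 0, 0], [0, 0, 0], [0, 0, 0], [0, 0, 0], [0, 0, -0.02], [0, 0, -0.03], [0, 0, -0.04], [0, 0, -0.05], [0, 0, -0.04]], "delta_rot": [[0, 0, 0], [0, 0, 0], [0, 0, 0], [0, 0, 0], [0, 0, 0], [0, 0, 0], [0, 0, 0], [0, 0, 0], [0, 0, 0]], "grip": [0.4, 0.6, 0.8, 0.8, 0.8, 0.8, 0.8, 1, 1]}}

```text
clock: 16.12
tool_pos: [0.6422, 0.2619, 0.301]
eef_rot: [-0.689, 0.725, -0.0, 0.002]
contact_force: [1.6, 0.1, -0.6]
opening: 0.999
finger_force: 0.0
```

```bash
cat > f.py <<'E'
from h import *
st()
for c in ("side","scene"): im=r.snapshot(c); cv2.imwrite(f"pics/{c}3.png",im)
z=lambda p,a,b:cv2.resize(cv2.imread(p)[a[1]:b[1],a[0]:b[0]],(400,400),interpolation=3)
cv2.imwrite("pics/v3.png",np.hstack([z("pics/side3.png",(150,80),(350,280)),z("pics/scene3.png",(180,90),(380,290))]))
E
python3 f.py; python3 fit.py scene,side "[(.467,.073,-.087),(.471,-.225,1.75)]"
```

```text
{'clock': 16.125, 'tool_pos': [0.642, 0.262, 0.301], 'eef_rot': [-0.689, 0.725, -0.0, 0.002], 'contact_force': [1.605, 0.146, -0.565], 'opening': 0.999, 'finger_force': 0.0}
{'clock': 16.225, 'tool_pos': [0.644, 0.263, 0.304], 'eef_rot': [-0.688, 0.725, -0.001, 0.006], 'contact_force': [0.806, 0.563, 0.435], 'opening': 0.998, 'finger_force': 0.0}
scene [0.4692 0.0743] -6.1 0.83
side [0.4696 0.0792] 1.3 0.87
ALL [0.4697 0.0779] -2.6 0.84
side [ 0.4718 -0.2246] 100.6 0.92
```

View pics/v3.png

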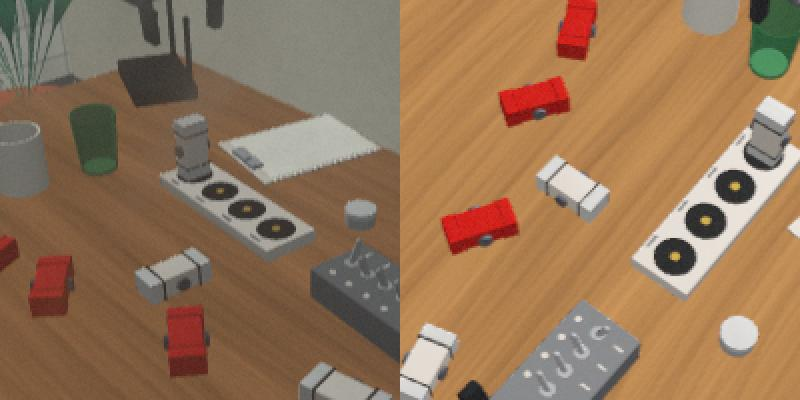

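{"name": "play_rows", "arguments": {"translation": [[0, 0, 0], [0, 0, 0], [0, 0, 0], [0, 0, 0], [0, 0, 0], [0, 0, 0], [0, 0, 0], [0, 0, 0], [0, 0, 0], [0.0263, -0.0336, 0], [0.0263, -0.0336, 0], [0.0263, -0.0336, 0], [0.0263, -0.0336, 0], [0.0263, -0.0336, 0], [0.0263, -0.0336, 0], [0, 0, 0.05], [0, 0, 0.05], [0, 0, 0]], "delta_rot": [[0, 0, 10.2], [0, 0, 10.2], [0, 0, 10.2], [0, 0, 10.2], [0, 0, 10.2], [0, 0, 10.2], [0, 0, 10.2], [0, 0, 10.2], [0, 0, 10.2], [0, 0, 0], [0, 0, 0], [0, 0, 0], [0, 0, 0], [0, 0, 0], [0, 0, 0], [0, 0, 0], [0, 0, 0], [0, 0, 0]], "grip": [1, 1, 1, 1, 1, 1, 1, 1, 1, 1, 1, 1, 1, 1, 1, 1, 1, 1]}}

```text
clock: 18.68
tool_pos: [0.4657, 0.0729, 0.1942]
eef_rot: [0.041, 0.999, -0.001, -0.004]
contact_force: [-0.1, 0.3, 0.1]
opening: 1.002
finger_force: 0.0
```

```bash
python3 fit.py wrist,scene "[(.468,.074,-.087),(.471,-.225,1.75)]"
```

```text
{'clock': 18.675, 'tool_pos': [0.466, 0.073, 0.194], 'eef_rot': [0.041, 0.999, -0.001, -0.004], 'contact_force': [-0.086, 0.264, 0.06], 'opening': 1.002, 'finger_force': 0.0}
wrist [0.4664 0.0727] -3.5 0.93
scene [0.4658 0.0762] -4.1 0.84
ALL [0.4662 0.0727] -3.7 0.88
scene [ 0.4719 -0.2265] 101.7 0.92
```

{"name": "play_rows", "arguments": {"translation": [[0, 0, 0.035], [0, 0, 0.035], [0, 0, 0.035], [0, 0, 0.011], [0, 0, 0.011], [0, 0, 0], [0, 0, 0], [0, 0, 0], [0, 0, 0], [0, 0, 0], [0, 0, 0], [0, 0, 0]], "delta_rot": [[0, 0, 0], [0, 0, 0], [0, 0, 0], [0, 0, 0], [0, 0, 0], [0, 0, 0], [0, 0, 0], [0, 0, 0], [0, 0, 0], [0, 0, 0], [0, 0, 0], [0, 0, 0]], "grip": [1, 1, 1, 1, 1, -1, -1, -1, -1, -1, -1, -1]}}

```text
clock: 20.38
tool_pos: [0.4684, 0.0734, 0.0705]
eef_rot: [0.042, 0.999, -0.0, 0.0]
contact_force: [-0.1, -1.1, 5.9]
opening: 0.591
finger_force: 25.0
```

{"name": "play_rows", "arguments": {"translation": [[0, 0, -0.01], [0, 0, -0.01], [0, 0, -0.01], [0, 0, -0.01], [0, 0, -0.015], [0, 0, -0.015], [0, 0, -0.02], [0, 0, -0.02], [0, 0, -0.02], [0, 0, 0], [0, 0, 0], [0, 0, 0], [0, 0, 0], [0, 0, 0], [0, 0, 0], [0, 0, 0], [0, 0, 0], [0, 0, 0], [0, 0, 0], [0, 0, 0]], "delta_rot": [[0, 0, 0], [0, 0, 0], [0, 0, 0], [0, 0, 0], [0, 0, 0], [0, 0, 0], [0, 0, 0], [0, 0, 0], [0, 0, 0], [0, 0, -10.2], [0, 0, -10.2], [0, 0, -10.2], [0, 0, -10.2], [0, 0, -10.2], [0, 0, -10.2], [0, 0, -10.2], [0, 0, -10.2], [0, 0, -10.2], [0, 0, 0], [0, 0, 0]], "grip": [-1, -1, -1, -1, -1, -1, -1, -1, -1, -1, -1, -1, -1, -1, -1, -1, -1, -1, -1, -1]}}

```text
clock: 22.88
tool_pos: [0.4681, 0.0732, 0.2003]
eef_rot: [-0.687, 0.726, -0.0, -0.0]
contact_force: [-0.1, -0.6, -4.0]
opening: 0.583
finger_force: 25.0
```

{"name": "play_rows", "arguments": {"translation": [[-0.0186, -0.0234, 0], [-0.0186, -0.0234, 0], [-0.0186, -0.0234, 0], [-0.0186, -0.0234, 0], [-0.0186, -0.0234, 0], [-0.0186, -0.0234, 0], [-0.0186, -0.0234, 0], [0, 0, 0], [0, 0, 0], [0, 0, 0.015], [0, 0, 0.015], [0, 0, 0.015], [0, 0, 0.01], [0, 0, 0.005], [0, 0, 0.004], [0, 0, 0.004], [0, 0, 0.004], [0, 0, 0.004], [0, 0, 0.003], [0, 0, 0]], "delta_rot": [[0, 0, 0], [0, 0, 0], [0, 0, 0], [0, 0, 0], [0, 0, 0], [0, 0, 0], [0, 0, 0], [0, 0, 0], [0, 0, 0], [0, 0, 0], [0, 0, 0], [0, 0, 0], [0, 0, 0], [0, 0, 0], [0, 0, 0], [0, 0, 0], [0, 0, 0], [0, 0, 0], [0, 0, 0], [0, 0, 0]], "grip": [-1, -1, -1, -1, -1, -1, -1, -1, -1, -1, -1, -1, -1, -1, -1, -1, -1, -1, -1, -1]}}

```text
clock: 25.38
tool_pos: [0.6385, 0.1953, 0.1211]
eef_rot: [-0.689, 0.725, 0.0, 0.0]
contact_force: [0.5, 0.7, -2.2]
opening: 0.586
finger_force: 25.0
```

{"name": "play_rows", "arguments": {"translation": [[0, 0, 0.001], [0, 0, 0.001], [0, 0, 0]], "delta_rot": [[0, 0, 0], [0, 0, 0], [0, 0, 0]], "grip": [-1, -1, -1]}}

```text
clock: 25.75
tool_pos: [0.6385, 0.1956, 0.1206]
eef_rot: [-0.689, 0.725, -0.0, 0.0]
contact_force: [-2.5, -1.3, 5.9]
opening: 0.588
finger_force: 25.0
```

{"name": "play_rows", "arguments": {"translation": [[0, 0, 0], [0, 0, 0], [0, 0, 0], [0, 0, -0.02], [0, 0, -0.03], [0, 0, -0.04], [0, 0, -0.05], [0, 0, -0.02], [0, 0, 0], [0, 0, 0], [0.0391, 0.0271, 0], [0.0391, 0.0271, 0], [0.0391, 0.0271, 0], [0.0391, 0.0271, 0], [0.0391, 0.0271, 0], [0.0391, 0.0271, 0], [0.0391, 0.0271, 0], [0.0391, 0.0271, 0], [0.0391, 0.0271, 0], [0, 0, 0]], "delta_rot": [[0, 0, 0], [0, 0, 0], [0, 0, 0], [0, 0, 0], [0, 0, 0], [0, 0, 0], [0, 0, 0], [0, 0, 0], [0, 0, -7], [0, 0, -7], [0, 0, 0], [0, 0, 0], [0, 0, 0], [0, 0, 0], [0, 0, 0], [0, 0, 0], [0, 0, 0], [0, 0, 0], [0, 0, 0], [0, 0, 0]], "grip": [0.4, 0.6, 0.8, 0.8, 0.8, 0.8, 1, 1, 1, 1, 1, 1, 1, 1, 1, 1, 1, 1, 1, 1]}}

```text
clock: 28.25
tool_pos: [0.4641, -0.2014, 0.2774]
eef_rot: [0.769, -0.639, -0.002, 0.001]
contact_force: [0.4, 0.5, -0.0]
opening: 1.001
finger_force: 0.0
```

```bash
python3 - <<'E'
from h import *
print(np.round(r.get_state()["q"],2))
E
python3 fit.py wrist,side "[(.471,-.225,1.77)]"; python3 f.py
```

```text
[ 1.01  0.89 -1.3   1.92  0.96  1.15  2.65]
{'clock': 28.25, 'tool_pos': [0.464, -0.201, 0.277], 'eef_rot': [0.769, -0.639, -0.002, 0.001], 'contact_force': [0.364, 0.488, -0.043], 'opening': 1.001, 'finger_force': 0.0}
wrist [ 0.4694 -0.228 ] 102.3 0.93
side [ 0.4715 -0.2246] 100.9 0.93
ALL [ 0.4696 -0.2273] 102.7 0.91
{'clock': 28.45, 'tool_pos': [0.467, -0.196, 0.28], 'eef_rot': [0.773, -0.635, 0.0, -0.0], 'contact_force': [-0.186, 0.523, -0.523], 'opening': 0.997, 'finger_force': 0.0}
```

View pics/fit_wrist.png

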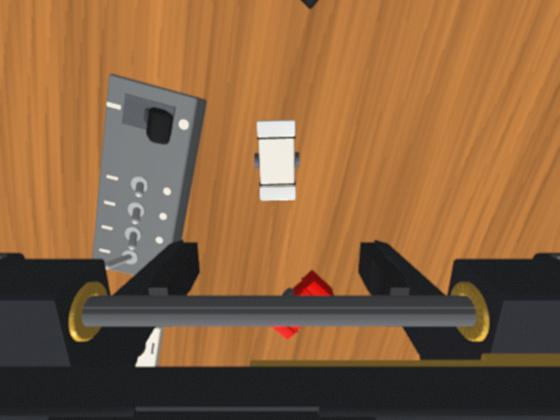

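View pics/v3.png

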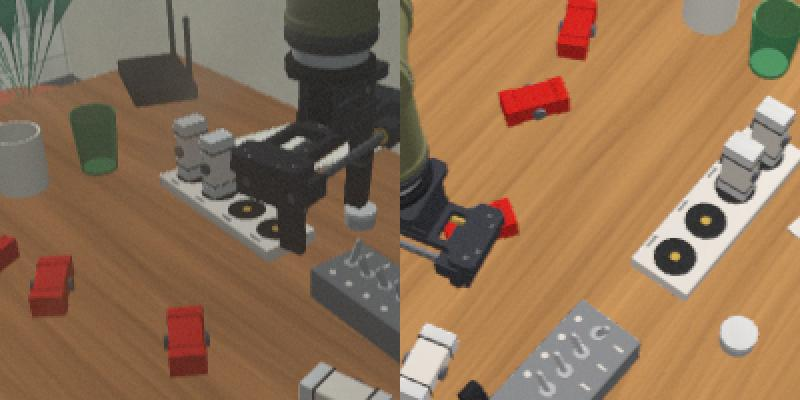

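{"name": "play_rows", "arguments": {"translation": [[0, 0, 0], [0, 0, 0], [0, 0, 0], [0, 0, 0], [0, 0, 0], [0, 0, 0], [0, 0, 0], [0, 0, 0], [0, 0, 0], [0, 0, 0], [0, 0, 0], [0, 0, 0], [0, 0, 0], [0, 0, 0], [0, 0, 0], [0, 0, 0], [0, 0, 0], [0, 0, 0], [0, 0, 0], [0, 0, 0]], "delta_rot": [[0, 0, 9.95], [0, 0, 9.95], [0, 0, 9.95], [0, 0, 9.95], [0, 0, 9.95], [0, 0, 9.95], [0, 0, 9.95], [0, 0, 9.95], [0, 0, 9.95], [0, 0, 9.95], [0, 0, 9.95], [0, 0, 9.95], [0, 0, 9.95], [0, 0, 9.95], [0, 0, 9.95], [0, 0, 9.95], [0, 0, 9.95], [0, 0, 9.95], [0, 0, 0], [0, 0, 0]], "grip": [1, 1, 1, 1, 1, 1, 1, 1, 1, 1, 1, 1, 1, 1, 1, 1, 1, 1, 1, 1]}}

```text
clock: 31.05
tool_pos: [0.4668, -0.1962, 0.2794]
eef_rot: [0.628, 0.778, 0.0, 0.0]
contact_force: [-0.1, -0.7, 0.1]
opening: 0.998
finger_force: 0.0
```

```bash
python3 - <<'E'
from h import *
print(np.round(r.get_state()["q"],2))
E
python3 fit.py wrist "[(.470,-.227,1.78)]"
```

```text
[ 0.62  0.61 -0.51  1.94  0.44  0.71  0.07]
{'clock': 31.05, 'tool_pos': [0.467, -0.196, 0.279], 'eef_rot': [0.628, 0.778, 0.0, 0.0], 'contact_force': [-0.095, -0.652, 0.062], 'opening': 0.998, 'finger_force': 0.0}
wrist [ 0.4692 -0.2274] 102.0 0.93
```

{"name": "play_rows", "arguments": {"translation": [[-0.001, -0.0035, 0], [0, 0, 0.038], [0, 0, 0.038], [0, 0, 0.038], [0, 0, 0.038], [0, 0, 0.038], [0, 0, 0.01], [0, 0, 0.009], [0, 0, 0], [0, 0, 0], [0, 0, 0], [0, 0, 0], [0, 0, 0], [0, 0, 0], [0, 0, 0]], "delta_rot": [[0, 0, 0], [0, 0, 0], [0, 0, 0], [0, 0, 0], [0, 0, 0], [0, 0, 0], [0, 0, 0], [0, 0, 0], [0, 0, 0], [0, 0, 0], [0, 0, 0], [0, 0, 0], [0, 0, 0], [0, 0, 0], [0, 0, 0]], "grip": [1, 1, 1, 1, 1, 1, 1, 1, -1, -1, -1, -1, -1, -1, -1]}}

```text
clock: 33.02
tool_pos: [0.4635, -0.1987, 0.0703]
eef_rot: [0.63, 0.777, 0.0, 0.0]
contact_force: [0.1, 0.1, 4.1]
opening: 0.477
finger_force: 25.0
```

Gripped 42 mm on the cap. Drag 60 mm towards the robot, then re-grip on the studs.

{"name": "play_rows", "arguments": {"translation": [[0.0021, -0.0098, 0], [0.0021, -0.0098, 0], [0.0021, -0.0098, 0], [0.0021, -0.0098, 0], [0.0021, -0.0098, 0], [0.0021, -0.0098, 0], [0, 0, 0], [0, 0, 0], [0, 0, 0], [0, 0, 0], [0, 0, -0.05], [0, 0, -0.05], [0, 0, 0]], "delta_rot": [[0, 0, 0], [0, 0, 0], [0, 0, 0], [0, 0, 0], [0, 0, 0], [0, 0, 0], [0, 0, 0], [0, 0, 0], [0, 0, 0], [0, 0, 0], [0, 0, 0], [0, 0, 0], [0, 0, 0]], "grip": [-1, -1, -1, -1, -1, -1, -1, 1, 1, 1, 1, 1, 1]}}

```text
clock: 34.65
tool_pos: [0.4141, -0.2019, 0.16]
eef_rot: [0.632, 0.775, 0.001, 0.006]
contact_force: [0.8, -0.7, 0.3]
opening: 1.0
finger_force: 0.0
```

```bash
python3 fit.py wrist,side "[(.411,-.227,1.78)]"
```

```text
{'clock': 34.65, 'tool_pos': [0.414, -0.202, 0.16], 'eef_rot': [0.632, 0.775, 0.001, 0.006], 'contact_force': [0.791, -0.685, 0.31], 'opening': 1.0, 'finger_force': 0.0}
wrist [ 0.4112 -0.2299] 102.0 0.91
side [ 0.4146 -0.227 ] 102.1 0.89
ALL [ 0.4114 -0.2275] 102.2 0.89
```

{"name": "play_rows", "arguments": {"translation": [[0, 0, 0], [0, 0, 0]], "delta_rot": [[0, 0, 0], [0, 0, 0]], "grip": [1, 1]}}

```text
clock: 35.1
tool_pos: [0.4127, -0.2013, 0.1566]
eef_rot: [0.631, 0.776, -0.002, 0.003]
contact_force: [0.2, -0.7, -0.5]
opening: 1.003
finger_force: 0.0
```

{"name": "play_rows", "arguments": {"translation": [[-0.0133, -0.0032, 0], [-0.0133, -0.0032, 0], [0, 0, 0], [0, 0, 0.035], [0, 0, 0.03], [0, 0, 0.012], [0, 0, 0.011], [0, 0, 0], [0, 0, 0], [0, 0, 0], [0, 0, 0], [0, 0, 0], [0, 0, 0], [0, 0, 0], [0, 0, 0]], "delta_rot": [[0, 0, 0], [0, 0, 0], [0, 0, 0], [0, 0, 0], [0, 0, 0], [0, 0, 0], [0, 0, 0], [0, 0, 0], [0, 0, 0], [0, 0, 0], [0, 0, 0], [0, 0, 0], [0, 0, 0], [0, 0, 0], [0, 0, 0]], "grip": [1, 1, 1, 1, 1, 1, 1, 1, -1, -1, -1, -1, -1, -1, -1]}}

```text
clock: 36.98
tool_pos: [0.4125, -0.2297, 0.0697]
eef_rot: [0.631, 0.776, -0.001, 0.004]
contact_force: [0.6, -0.1, 4.6]
opening: 0.584
finger_force: 25.0
```

{"name": "play_rows", "arguments": {"translation": [[0, 0, -0.01], [0, 0, -0.01], [0, 0, -0.01], [0, 0, -0.01], [0, 0, -0.015], [0, 0, -0.015], [0, 0, -0.02], [0, 0, -0.02], [0, 0, -0.02], [0, 0, 0], [0, 0, 0], [0, 0, 0], [0, 0, 0]], "delta_rot": [[0, 0, 0], [0, 0, 0], [0, 0, 0], [0, 0, 0], [0, 0, 0], [0, 0, 0], [0, 0, 0], [0, 0, 0], [0, 0, 0], [0, 0, 7.5], [0, 0, 7.5], [0, 0, 0], [0, 0, 0]], "grip": [-1, -1, -1, -1, -1, -1, -1, -1, -1, -1, -1, -1, -1]}}

```text
clock: 38.6
tool_pos: [0.4114, -0.2286, 0.199]
eef_rot: [0.726, 0.688, -0.001, 0.003]
contact_force: [0.6, 0.1, -4.1]
opening: 0.584
finger_force: 25.0
```

{"name": "play_rows", "arguments": {"translation": [[0.0369, 0.0205, 0], [0.0369, 0.0205, 0], [0.0369, 0.0205, 0], [0.0369, 0.0205, 0], [0.0369, 0.0205, 0], [0.0369, 0.0205, 0], [0.0369, 0.0205, 0], [0.0369, 0.0205, 0], [0.0369, 0.0205, 0], [0.0369, 0.0205, 0], [0, 0, 0], [0, 0, 0], [0, 0, 0]], "delta_rot": [[0, 0, 0], [0, 0, 0], [0, 0, 0], [0, 0, 0], [0, 0, 0], [0, 0, 0], [0, 0, 0], [0, 0, 0], [0, 0, 0], [0, 0, 0], [0, 0, 0], [0, 0, 0], [0, 0, 0]], "grip": [-1, -1, -1, -1, -1, -1, -1, -1, -1, -1, -1, -1, -1]}}

```text
clock: 40.22
tool_pos: [0.637, 0.1261, 0.1974]
eef_rot: [0.727, 0.686, -0.002, 0.004]
contact_force: [0.4, -0.8, -4.8]
opening: 0.587
finger_force: 25.0
```

{"name": "play_rows", "arguments": {"translation": [[0.0025, -0.0015, 0], [0, 0, 0.015], [0, 0, 0.015], [0, 0, 0.015], [0, 0, 0.01], [0, 0, 0.005], [0, 0, 0.004], [0, 0, 0.004], [0, 0, 0.004], [0, 0, 0.003], [0, 0, 0.003], [0, 0, 0], [0, 0, 0]], "delta_rot": [[0, 0, 0], [0, 0, 0], [0, 0, 0], [0, 0, 0], [0, 0, 0], [0, 0, 0], [0, 0, 0], [0, 0, 0], [0, 0, 0], [0, 0, 0], [0, 0, 0], [0, 0, 0], [0, 0, 0]], "grip": [-1, -1, -1, -1, -1, -1, -1, -1, -1, -1, -1, -1, -1]}}

```text
clock: 41.85
tool_pos: [0.6365, 0.1299, 0.12]
eef_rot: [0.727, 0.687, -0.001, 0.004]
contact_force: [-0.0, -0.1, -3.9]
opening: 0.586
finger_force: 25.0
```

{"name": "play_rows", "arguments": {"translation": [[0, 0, 0.001], [0, 0, 0.001], [0, 0, 0.001], [0, 0, 0]], "delta_rot": [[0, 0, 0], [0, 0, 0], [0, 0, 0], [0, 0, 0]], "grip": [-1, -1, -1, -1]}}

```text
clock: 42.35
tool_pos: [0.6366, 0.1301, 0.1196]
eef_rot: [0.727, 0.687, -0.001, 0.005]
contact_force: [-5.7, -3.3, 14.1]
opening: 0.587
finger_force: 25.0
```

{"name": "play_rows", "arguments": {"translation": [[0, 0, -0.0015], [0, 0, 0], [0, 0, 0], [0, 0, 0], [0, 0, -0.02], [0, 0, -0.03], [0, 0, -0.04], [0, 0, -0.05], [0, 0, 0], [0, 0, 0], [0, 0, 0], [0, 0, 0], [0, 0, 0], [0, 0, 0], [0, 0, 0], [0, 0, 0], [0, 0, 0], [0, 0, 0]], "delta_rot": [[0, 0, 0], [0, 0, 0], [0, 0, 0], [0, 0, 0], [0, 0, 0], [0, 0, 0], [0, 0, 0], [0, 0, 0], [0, 0, -9.8], [0, 0, -9.8], [0, 0, -9.8], [0, 0, -9.8], [0, 0, -9.8], [0, 0, -9.8], [0, 0, -9.8], [0, 0, -9.8], [0, 0, -9.8], [0, 0, 0]], "grip": [-1, 0.4, 0.6, 0.8, 0.8, 0.8, 0.8, 1, 1, 1, 1, 1, 1, 1, 1, 1, 1, 1]}}

```text
clock: 44.6
tool_pos: [0.6361, 0.1309, 0.2595]
eef_rot: [0.045, 0.999, -0.003, 0.003]
contact_force: [0.3, -0.2, 0.3]
opening: 1.003
finger_force: 0.0
```

```bash
sed -i 's/(180,90),(380,290)/(190,110),(390,310)/' f.py; python3 f.py
```

```text
{'clock': 44.6, 'tool_pos': [0.636, 0.131, 0.259], 'eef_rot': [0.045, 0.999, -0.003, 0.003], 'contact_force': [0.279, -0.226, 0.335], 'opening': 1.003, 'finger_force': 0.0}
```

View pics/v3.png

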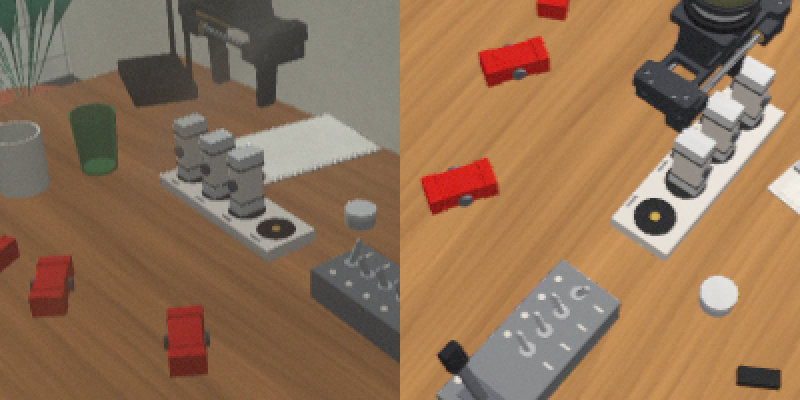

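Lanterns stand on pads 1–3, pad 4 is free; toggle 1 is on and 2–4 off. Now toggles 2 and 3.

{"name": "play_rows", "arguments": {"translation": [[0.006, -0.0435, 0], [0.006, -0.0435, 0], [0.006, -0.0435, 0], [0.006, -0.0435, 0], [0.006, -0.0435, 0], [0.006, -0.0435, 0], [0, 0, 0], [0, 0, 0.04], [0, 0, 0.03], [0, 0, 0]], "delta_rot": [[0, 0, 0], [0, 0, 0], [0, 0, 0], [0, 0, 0], [0, 0, 0], [0, 0, 0], [0, 0, 0], [0, 0, 0], [0, 0, 0], [0, 0, 0]], "grip": [-0.68, -0.68, -0.68, -0.68, -0.68, -0.68, -0.68, -0.68, -0.68, -0.68]}}

```text
clock: 45.95
tool_pos: [0.5764, -0.1253, 0.1886]
eef_rot: [0.044, 0.999, -0.003, 0.0]
contact_force: [-0.2, -0.0, 0.3]
opening: 0.16
finger_force: 0.0
```

```bash
python3 - <<'E'
from h import *
st(); cal=gc("wrist"); im=r.snapshot("wrist"); cv2.imwrite("pics/w5.png",im)
for p in [(.625,-.084),(.620,-.1165),(.617,-.1465),(.614,-.1765)]: print(proj(cal,[*p,.045]).round())
E
```

```text
{'clock': 45.95, 'tool_pos': [0.576, -0.125, 0.189], 'eef_rot': [0.044, 0.999, -0.003, 0.0], 'contact_force': [-0.224, -0.005, 0.331], 'opening': 0.16, 'finger_force': 0.0}
[333. 264.]
[295. 262.]
[260. 261.]
[224. 261.]
```

View pics/w5.png

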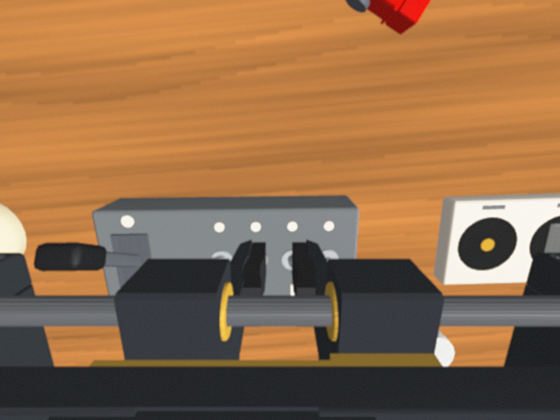

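{"name": "play_rows", "arguments": {"translation": [[0, -0.002, 0.03], [0, 0, 0.02], [0, 0, 0.0115], [0, 0, 0], [-0.006, 0, 0], [-0.006, 0, 0], [-0.006, 0, 0], [-0.006, 0, 0], [-0.006, 0, 0], [-0.005, 0, 0], [0, 0, 0], [0, 0, 0]], "delta_rot": [[0, 0, 0], [0, 0, 0], [0, 0, 0], [0, 0, 0], [0, 0, 0], [0, 0, 0], [0, 0, 0], [0, 0, 0], [0, 0, 0], [0, 0, 0], [0, 0, 0], [0, 0, 0]], "grip": [-0.68, -0.68, -0.68, -0.68, -0.68, -0.68, -0.68, -0.68, -0.68, -0.68, -0.68, -0.68]}}

```text
clock: 47.5
tool_pos: [0.6115, -0.1317, 0.1283]
eef_rot: [0.044, 0.999, -0.003, 0.001]
contact_force: [-3.0, 0.6, -0.0]
opening: 0.161
finger_force: 1.7
```

{"name": "play_rows", "arguments": {"translation": [[0.01, 0, 0], [0.02, 0, 0], [0, 0, -0.04], [0, 0, -0.05], [0, 0, -0.05], [0.03, 0.03, 0], [0.03, 0.03, 0], [0, 0, 0]], "delta_rot": [[0, 0, 0], [0, 0, 0], [0, 0, 0], [0, 0, 0], [0, 0, 0], [0, 0, 0], [0, 0, 0], [0, 0, 0]], "grip": [-0.68, -0.68, -0.68, -0.68, -0.68, -1, -1, -1]}}

```text
clock: 48.5
tool_pos: [0.5258, -0.0606, 0.2688]
eef_rot: [0.041, 0.999, -0.003, 0.003]
contact_force: [-0.2, -0.8, 0.5]
opening: 0.009
finger_force: 0.0
```

```bash
python3 - <<'E'
from h import *
st(); 
for c in ("side","scene"): cv2.imwrite(f"pics/{c}6.png",r.snapshot(c))
z=lambda p,a,b:cv2.resize(cv2.imread(p)[a[1]:b[1],a[0]:b[0]],(400,400),interpolation=3)
cv2.imwrite("pics/v6.png",np.hstack([z("pics/side6.png",(290,170),(410,290)),z("pics/scene6.png",(195,225),(315,345))]))
E
```

```text
{'clock': 48.5, 'tool_pos': [0.526, -0.061, 0.269], 'eef_rot': [0.041, 0.999, -0.003, 0.003], 'contact_force': [-0.23, -0.769, 0.536], 'opening': 0.009, 'finger_force': 0.0}
```

View pics/v6.png

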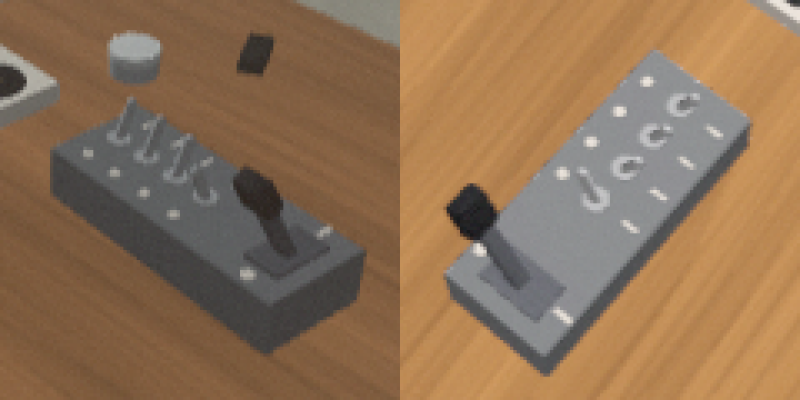

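{"name": "play_rows", "arguments": {"translation": [[-0.002, -0.046, 0], [-0.002, -0.046, 0], [-0.002, -0.046, 0], [-0.002, -0.046, 0], [0, 0, 0], [0, 0, 0.04], [0, 0, 0.04], [0, 0, 0.035], [0, 0, 0], [0, 0, 0]], "delta_rot": [[0, 0, 0], [0, 0, 0], [0, 0, 0], [0, 0, 0], [0, 0, 0], [0, 0, 0], [0, 0, 0], [0, 0, 0], [0, 0, 0], [0, 0, 0]], "grip": [-1, -1, -1, -1, -1, -1, -1, -1, -1, -1]}}

```text
clock: 49.85
tool_pos: [0.5206, -0.2476, 0.1552]
eef_rot: [0.044, 0.999, -0.003, 0.003]
contact_force: [-1.0, 0.9, 0.4]
opening: 0.005
finger_force: 0.0
```

```bash
python3 - <<'E'
from h import *
for c in ("side","scene"):
    r.snapshot(c); print(c,[(np.round(d["point"],3).tolist(),round(d["confidence"],2)) for d in r.look_for(c,"lantern1")])
cv2.imwrite("pics/s7.png",cv2.resize(np.hstack([r.snapshot("side")[80:230,150:350],r.snapshot("scene")[90:240,250:450]]),(800,300),interpolation=3))
E
```

```text
side [([0.314, 0.286, 0.032], 0.95), ([0.627, 0.175, 0.076], 0.8), ([0.33, 0.14, 0.036], 0.77), ([0.61, 0.095, 0.019], 0.68), ([0.628, 0.255, 0.076], 0.64), ([0.628, 0.118, 0.076], 0.59)]
scene [([0.644, 0.178, 0.092], 0.94), ([0.41, -0.04, 0.027], 0.85), ([0.65, 0.251, 0.09], 0.83), ([0.345, 0.155, 0.025], 0.73), ([0.32, 0.286, 0.031], 0.68), ([0.643, 0.118, 0.084], 0.58), ([0.62, -0.188, 0.048], 0.26)]
```

View pics/s7.png

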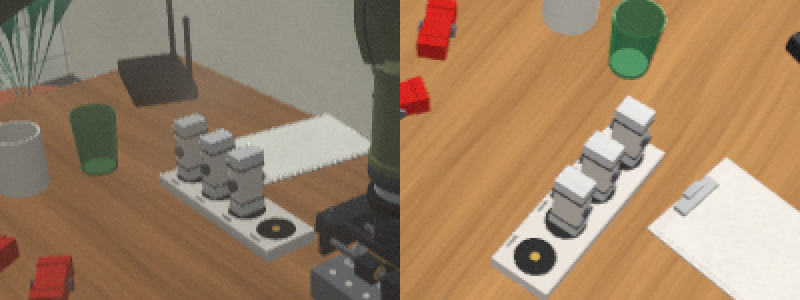

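```bash
cat > k.py <<'E'
from h import *
from scipy.optimize import minimize
P=[(.6425,.2608),(.639,.1948),(.6355,.1286)]; c,s=np.cos(-.054),np.sin(-.054); T=np.array([[c,-s],[s,c]])
def mask(cal,p):
    pts=[proj(cal,[*(T@np.array([i*.021,j*.015+k*p[2]*.045])+p[:2]),.065+k*.045]) for i in(-1,1)for j in(-1,1)for k in(-1,1)]
    m=np.zeros((420,560),np.uint8); cv2.fillConvexPoly(m,cv2.convexHull((np.array(pts)*16).astype(np.int32)),1,8,4); return m>0
for cm in("scene","side"):
    r.snapshot(cm); cal=gc(cm); M=[d["pixels"] for d in r.silhouettes(cm,"lantern1")]; M=[m for m in M if m.sum()>50]
    for g in P:
        uv=proj(cal,[*g,.065]); k=min(M,key=lambda m:np.linalg.norm(np.argwhere(m).mean(0)[::-1]-uv))
        f=lambda p:1-(mask(cal,p)&k).sum()/(mask(cal,p)|k).sum()
        q=minimize(f,[*g,0],method="Nelder-Mead",options=dict(initial_simplex=np.array([*g,0])+np.array([[0,0,0],[.008,0,0],[0,.008,0],[0,0,.1]])))
        print(cm,q.x[:2].round(3),"tilt",q.x[2].round(3),"off mm",((q.x[:2]-g)*1000).round(1),round(1-q.fun,2))
E
python3 k.py
```

```text
scene [0.643 0.27 ] tilt -0.136 off mm [0.6 9.6] 0.85
scene [0.641 0.202] tilt -0.172 off mm [1.8 7. ] 0.79
scene [0.639 0.204] tilt -0.246 off mm [ 3.3 75.6] 0.8
side [0.642 0.27 ] tilt -0.103 off mm [-0.2  9.6] 0.79
side [0.64  0.206] tilt -0.113 off mm [ 0.8 11.1] 0.81
side [0.638 0.135] tilt -0.137 off mm [2.2 5.9] 0.85
```

{"name": "play_rows", "arguments": {"translation": [[-0.01, 0, 0], [-0.01, 0, 0], [-0.01, 0, 0], [-0.01, 0, 0], [-0.01, 0, 0], [-0.01, 0, 0], [-0.01, 0, 0], [-0.01, 0, 0], [-0.01, 0, 0], [-0.006, 0, 0], [0, 0, 0], [0.02, 0, -0.03], [0, 0, -0.05], [0, 0, -0.05], [0.04, 0, 0], [0.04, 0, 0], [0, 0, 0]], "delta_rot": [[0, 0, 0], [0, 0, 0], [0, 0, 0], [0, 0, 0], [0, 0, 0], [0, 0, 0], [0, 0, 0], [0, 0, 0], [0, 0, 0], [0, 0, 0], [0, 0, 0], [0, 0, 0], [0, 0, 0], [0, 0, 0], [0, 0, 0], [0, 0, 0], [0, 0, 0]], "grip": [-1, -1, -1, -1, -1, -1, -1, -1, -1, -1, -1, -1, -1, -1, -1, -1, -1]}}

```text
clock: 52.48
tool_pos: [0.5118, -0.2472, 0.2839]
eef_rot: [0.044, 0.999, -0.004, 0.0]
contact_force: [0.4, -0.4, 0.6]
opening: 0.005
finger_force: 0.0
```

```bash
python3 - <<'E'
from h import *
st(); a=r.snapshot("side")[100:300,150:450]; b=r.snapshot("scene")[130:350,180:400]
print([np.round(d["point"],3).tolist() for d in r.look_for("scene","main")])
cv2.imwrite("pics/v8.png",np.hstack([cv2.resize(a,(420,280),interpolation=3),cv2.resize(b,(280,280),interpolation=3)]))
E
```

```text
{'clock': 52.475, 'tool_pos': [0.512, -0.247, 0.284], 'eef_rot': [0.044, 0.999, -0.004, 0.0], 'contact_force': [0.399, -0.397, 0.607], 'opening': 0.005, 'finger_force': 0.0}
[[0.641, -0.258, 0.122]]
```

View pics/v8.png

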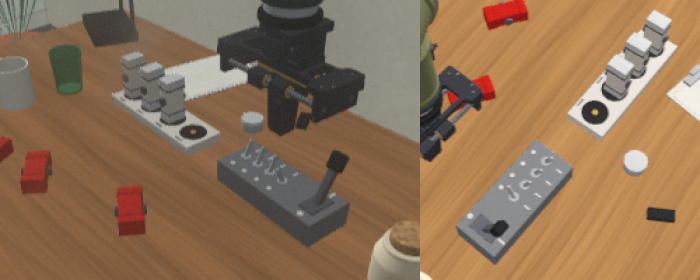

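Main is on, toggles 1–3 on and 4 off, and all three lanterns are standing on pads 1–3. Handing in.

```bash
python3 -c "
from plant import r
print(r.finish_job())"
```

```text
the job is handed in; nothing more can be done
None
```

I handed the job in, but it returned no verdict: the three lanterns I could find stand on pads 1–3, hung by their studs to put the heavy end down; toggles 1–3 are on, toggle 4 is off and the main handle is back on.

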